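# Unlock the sample case with its panel key and open it

## Robot

A 7-joint arm with a two-finger parallel gripper is mounted at the origin on the work surface; the furniture and walls round the work are solid. World frame = base frame: x ahead of the robot, y to its left, z up, the work surface at z = 0. Lengths are in m, angles in rad, forces in N, time in s.
With the tool pointing down it reaches from about 0.4 to 0.875 m from the base axis. Payload 19.3 kg.
Tool frame: the origin (TCP) lies at the very end of the fingers, on their centre line; the grasp point (between the pads) lies 19 mm behind it; z points along the fingers, y is the direction in which the jaws open and shut (so a half turn about z gives the same grasp; the last joint's range is limited). The gripper opens to 85 mm and grips with 20 to 120 N. Pads are 22 mm wide; open, the fingers measure 114 mm over their backs; the gripper's body (76 mm by 85 mm) begins 54 mm behind the grasp point. The pads swing forward as they close: fully open they stand 13 mm farther back than shut.
Start: joints at [-1.216, 0.521, -0.036, 1.599, 0.021, 1.021, -0.113], TCP at [0.258, 0.569, 0.231] pointing down, gripper open.
Joint ranges: [-2.91, 2.91], [-0.3, 2.13], [-1.5, 1.42], [0.17, 2.43], [-1.26, 4.41], [0.16, 1.93], [-2.52, 2.52]. Speed limits (rad/s): [1.89, 1.89, 2.39, 2.39, 3.01, 3.01, 3.01].

## Interface

Orientations are given as [roll, pitch, yaw] about the fixed x, y, z axes, in that order (R = Rz(yaw) Ry(pitch) Rx(roll)).
In Python, from workcell import bot gives the robot as it stands.
- The arm moves only by the tool carry_out, never from a script. Its argument "targets" is a list of rows, each a list of 7 numbers: the shift along the tool's x, y, z in mm, then the turn, a rotation vector about the tool's x, y, z in units of 6 degrees (1.0 is 6 degrees), then the closure in counts, from 0 (fully open) to 255 (shut). A call has 1 to 5 rows; each row shifts and turns the commanded pose from where the row before left it, along the tool's axes as they then stand; what a row does not reach is not made up. A row lasts 1/12 s, in which the tool goes at most 41.7 mm and 7.16 degrees, less where a joint would pass 70% of its speed; a pose out of reach is approached as far as the arm can. A call is refused whole if a number of a shift passes 41.7 or a number of a turn 1, either way. A call with a gripper value outside its range is refused whole. The fingers move at their own pace and stop on an object; "force" is the grip in N (left out, the last holds). Time passes only in rows, so rows that do not move let the fingers close. It gives the time, the measured TCP pose, the force and the opening at its end, in the units of the state.
- bot.observe(): the state, without advancing time (a new reading comes with each control period).
- bot.grab_frame(name): name is "side" or "top"; returns a dict with "color" (400x640x3 uint8, red, green, blue), "z_map" (400x640 float32, m along the optical axis (not along the pixel's ray), 0 where there is no reading), "K" (3x3 intrinsics, pixels), "cam_to_world" (4x4, takes a point from camera to world coordinates). Camera axes: x right, y down, z forward; pixel columns grow to the right and rows downward; lengths in m; the calibration is good to about 2 mm. A picture is of the moment at which its call begins.
- bot.job_done(): hands the job in, once; it reports no verdict.
The state is a dict: "clock": time; "qpos": joint angles; "qd": joint speeds; "joint_efforts": joint torques, N m; "position": TCP position; "tool_rot": TCP orientation; "force": force on the tool from outside, world axes, zero at the start; "moment": the same for the moment, N m; "grip_width": finger opening in m.
Only numpy, scipy, OpenCV 4.12 (cv2) and the standard library are available. Lean on these libraries where they do the work, as an engineer would, in place of code of your own. Each camera call takes 0.05 s, during which the arm holds its last target. There are 200 camera calls.

## Task

Take the red-handled key out of its stand, fit it into the lock on the case's top panel and turn it clockwise a full quarter turn to the stop, feeling for the slot since the lock may have been left part turned. Leave the key fully home in the lock and swing the panel up until it is fully open and stays there. Do not disturb the two yellow-lidded cups, the timer or the stamp.

Things in the scene. Friction and masses are not known exactly. Their poses are not given: they have to be found in the camera images.
- case: Grey steel case, 180 x 260 mm, 90 mm high, fixed, on 4.5 mm feet, with a white 10 mm access panel on top (face 104 mm above the table). Origin: centre of its underside; x points from its front edge to its hinged back edge, y to the left seen from the front, z up. A cam under the panel hooks a lip of the case until the lock's core is turned some 60 degrees.
- panel (a joint): Opening angle of the panel, rad: 0 shut, 1.2 at its stop. The hinge is along the case's back edge, the front edge rises. Stiff hinge (about 0.9 N m): it stays where it is left.
- panel_hinge (a point): Middle of the panel's hinge line, which runs along the case's y axis, 88 mm behind the case's centre and 94 mm above the table.
- panel_handle (a point): Middle of the panel's bar handle: a round bar 11 mm thick, 90 mm long, parallel to the hinge, its axis 35 mm above the panel's face, near the front left corner; 153 mm in front of the hinge. Moves with the panel; x, y, z as the case's while shut.
- lock (a point): On the lock's axis (square to the panel), on the face of its brass core: 12 mm above the panel's face, 27 mm below the rim of a round steel boss (27 mm bore, flaring to 35 mm in its top 7 mm) near the panel's front right corner. A straight slot 8.4 mm wide, 11 mm deep crosses the core. x, y, z are the panel's (as the case's while shut).
- lock_floor (a point): Bottom of the core's slot, on the axis, 11 mm below lock. Core at 0: slot along the panel's y; it turns clockwise from above to a hard stop at 90 deg, slot along x. It starts anywhere from 0 to 40 deg (not measured); friction about 0.12 N m. A blade within about 5 deg of the slot drops in, otherwise it rests on the core's face.
- key: Loose T-shaped panel key, 127 mm long, about 120 g. Origin: middle of the blade's tip; z up the shank, x along handle and blade width. Blade 25 (x) x 6 (y) mm, 20 long, tip 20 x 3.5. Then a round pilot, 24.8 mm, 19 long, a disc 36 wide, a 14 mm shank; red bar 74 (x) x 14 (y) x 20 mm, its middle 117 above the tip. Home in the lock, the disc is 1 mm above the rim. Stands upright at the start.
- key_bar (a point): Middle of the key's red handle bar; axes as the key's.
- key_tip (a point): Middle of the tip of the key's blade (the key's origin).
- stand: Grey block 60 x 60 x 46 mm, fixed, with a 28 mm round hole through its middle, in which the key stands, its disc on the block's top; the key is free after being raised 42 mm. Origin: centre of its underside.
- cup_a: Closed sample cup with a yellow lid, 68 x 68 x 62 mm, bystander. Origin: centre of its underside.
- cup_b: Another such cup, bystander. Origin: centre of its underside.
- timer: White countdown timer, 66 x 66 x 18 mm, bystander. Origin: centre of its underside.
- stamp: Dark self-inking date stamp, 40 x 67 x 78 mm, bystander. Origin: centre of its underside.
There are look-alikes about, which are no part of the job. Of the things that look like the key, the smaller one is meant.

How it is judged:
By the outcome, as a careful person would: the job done as asked, in the order asked, and still so for the second after the job is handed in, with the robot touching nothing.
It also fails if it takes over 64 s, if anything falls off the work surface, if the arm or the gripper's body presses on something with over 40 N, if the wrist force passes 120 N, or if a joint passes its speed limit or range.

## Working session

There is one attempt and no reset: what is moved stays moved. The work goes in short steps, Python scripts to look and compute and a tool call to move; the robot and the scene stay as the last step left them, time stands still between calls to the robot, and variables do not carry over. Pictures are saved under pics/ and viewed, about 8 in all and at most 12, crops included, and the job is handed in when it is done.

Besides the shell and the picture viewer there is one more tool, called after "Call:" as name([rows], argument=value, ...), one row to a line, values as JSON. carry_out: Moves the arm, as the interface text tells. Its arguments: {"type":"object","properties":{"targets":{"type":"array","items":{"type":"array","items":{"type":"number"}}},"force":{"type":"number"}},"required":["targets"]}

```bash
mkdir -p pics; ls
cat > h.py <<'E'
import numpy as np, cv2
from workcell import bot
def grab(n):
    f=bot.grab_frame(n); np.savez('%s.npz'%n,**f); return f
def load(n): return dict(np.load('%s.npz'%n))
def world(f,u,v,z=None):
    d=f['z_map'][int(round(v)),int(round(u))] if z is None else z
    r=np.linalg.inv(f['K'])@[u,v,1]
    return (f['cam_to_world']@np.r_[r*d,1])[:3]
def worldZ(f,u,v,Z):
    r=f['cam_to_world'][:3,:3]@np.linalg.inv(f['K'])@[u,v,1]; o=f['cam_to_world'][:3,3]
    return o+r*(Z-o[2])/r[2]
def cloud(f):
    h,w=f['z_map'].shape; v,u=np.mgrid[:h,:w]
    r=np.stack([u,v,np.ones_like(u)],-1)@np.linalg.inv(f['K']).T*f['z_map'][...,None]
    return r@f['cam_to_world'][:3,:3].T+f['cam_to_world'][:3,3]
def save(n,img,s=1):
    cv2.imwrite('pics/'+n,cv2.resize(img[...,::-1],None,fx=s,fy=s,interpolation=cv2.INTER_CUBIC))
E
python3 - <<'E'
from h import *
for n in('top','side'):
    f=grab(n); save(n+'0.png',f['color'],1.25); print(n,f['K'],f['cam_to_world'])
print(bot.observe())
E
```

```text
pics
top [[519.18288141   0.         324.53350955]
 [  0.         519.18288141 196.67051219]
 [  0.           0.           1.        ]] [[-1.64854590e-03 -9.91420042e-01  1.30704180e-01  2.91965340e-01]
 [-9.99995464e-01  1.30490588e-03 -2.71474544e-03 -1.01612448e-01]
 [ 2.52089639e-03 -1.30708063e-01 -9.91417696e-01  1.51769703e+00]
 [ 0.00000000e+00  0.00000000e+00  0.00000000e+00  1.00000000e+00]]
side [[373.70498843   0.         318.99333665]
 [  0.         373.70498843 197.50844486]
 [  0.           0.           1.        ]] [[ 0.87158955 -0.2990724   0.38844222  0.04696885]
 [-0.49015961 -0.54565396  0.67970972 -0.87161333]
 [ 0.00867262 -0.78282658 -0.6221795   0.82994927]
 [ 0.          0.          0.          1.        ]]
{'clock': 0.1, 'qpos': array([-1.21624615,  0.52194445, -0.03630664,  1.59992162,  0.02117402,
        1.02108317, -0.11278914]), 'qd': array([ 0.00069468, -0.00201257,  0.00052681, -0.00233382, -0.0016207 ,
        0.00154136,  0.001741  ]), 'joint_efforts': array([ 3.08987270e-03, -9.28496289e+01,  1.98298641e+00, -3.70531869e+01,
        1.79380394e-02,  5.28102639e-03,  1.38482096e-05]), 'position': array([0.2574756 , 0.56919111, 0.23080023]), 'tool_rot': array([-3.14062150e+00,  5.47795824e-05,  2.71681024e+00]), 'force': array([ 0.2146364 , -0.3566563 ,  0.79848709]), 'moment': array([-0.01679635, -0.0501109 , -0.02426048]), 'grip_width': 0.08560220692976934}
```

View pics/top0.png

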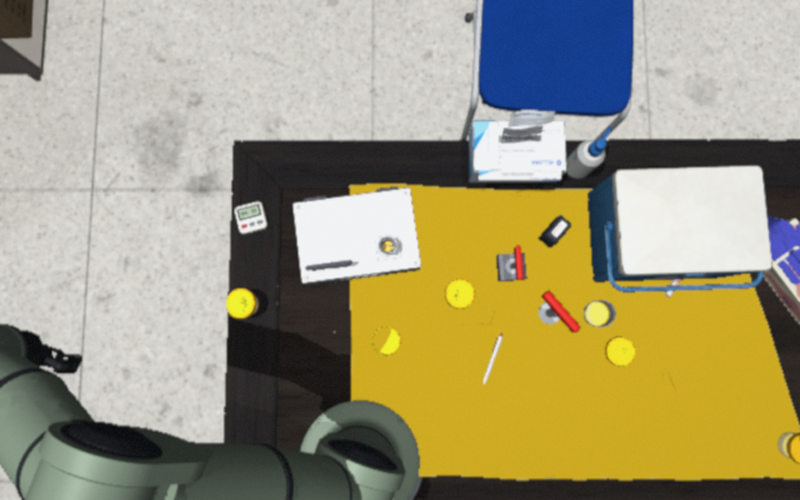

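View pics/side0.png

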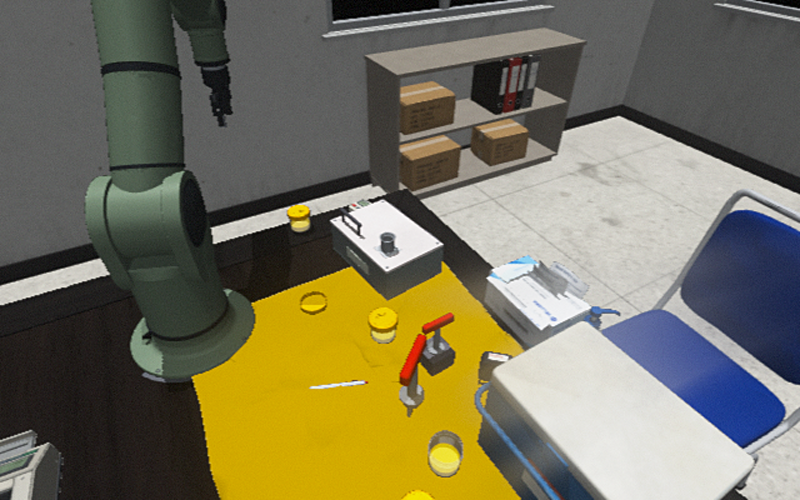

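The top view shows the case at about (355,235), its lock boss at (390,245) and its bar handle at (330,265). There are two red T-keys. One stands in a square grey block at (512,263). The other is larger, at (560,312), with a round base. The smaller one in the square stand fits the description. I'll confirm that in an enlarged crop.

Run:
```python
from h import *
f=load('top'); c=f['color']; P=cloud(f)
a=c[180:270,385:480]; b=c[140:230,225:345]
A=cv2.resize(a,(475,450),interpolation=cv2.INTER_CUBIC); B=cv2.resize(b,(600,450),interpolation=cv2.INTER_CUBIC)
save('crop1.png',cv2.resize(np.hstack([A,B]),None,fx=.74,fy=.74,interpolation=cv2.INTER_AREA))
hsv=cv2.cvtColor(c,cv2.COLOR_RGB2HSV)
red=(((hsv[...,0]<6)|(hsv[...,0]>174))&(hsv[...,1]>150)&(hsv[...,2]>80)).astype(np.uint8)
n,l,s,_=cv2.connectedComponentsWithStats(red)
for i in range(1,n):
    if s[i,4]<60: continue
    p=P[l==i]; zt=np.percentile(p[:,2],90); q=p[p[:,2]>zt-.006]
    r=cv2.minAreaRect((q[:,:2]*1000).astype(np.float32)); print(s[i],'ztop',zt,'med',np.median(p[:,2]),r)
# white panel
m=(np.abs(P[...,2]-.104)<.005)&(P[...,1]>-.15)&(P[...,1]<.35)&(P[...,0]>.3)&(P[...,0]<.75)
n,l,s,_=cv2.connectedComponentsWithStats(m.astype(np.uint8)); i=1+np.argmax(s[1:,4]); p=P[l==i]
print('panel',s[i],p[:,2].mean(),cv2.minAreaRect((p[:,:2]*1000).astype(np.float32)))
# case protrusions
m=(P[...,2]>.12)&(P[...,2]<.2)&(P[...,1]>-.1)&(P[...,1]<.25)&(P[...,0]>.35)&(P[...,0]<.75)
n,l,s,_=cv2.connectedComponentsWithStats(m.astype(np.uint8))
for i in range(1,n):
    if s[i,4]>8:
        p=P[l==i]; print('prot',s[i],p.min(0),p.max(0),cv2.minAreaRect((p[:,:2]*1000).astype(np.float32)))
```

```text
[412 197   7  26 125] ztop 0.1366231054579551 med 0.1333678530159681 ((439.3103332519531, -347.248291015625), (67.33267211914062, 13.277618408203125), 2.9141852855682373)
[435 234  28  31 243] ztop 0.17912318281426623 med 0.17521255540450054 ((332.30999755859375, -425.0843200683594), (97.14361572265625, 15.79735279083252), 40.03154373168945)
panel [ 234  149  102   77 5167] 0.10427853709407268 ((508.52154541015625, 4.6500244140625), (186.71253967285156, 261.97613525390625), 7.59334659576416)
prot [302 188  16  16 120] [ 0.45590988 -0.085274    0.12081899] [ 0.49593553 -0.04505515  0.14985907] ((476.0333251953125, -65.29447174072266), (39.7669677734375, 39.311710357666016), 63.190677642822266)
prot [244 208  38   8 152] [0.42403469 0.01074942 0.13500895] [0.44345598 0.10918514 0.15197422] ((433.81353759765625, 60.13778305053711), (11.065802574157715, 99.67849731445312), 7.859331130981445)
```

View pics/crop1.png

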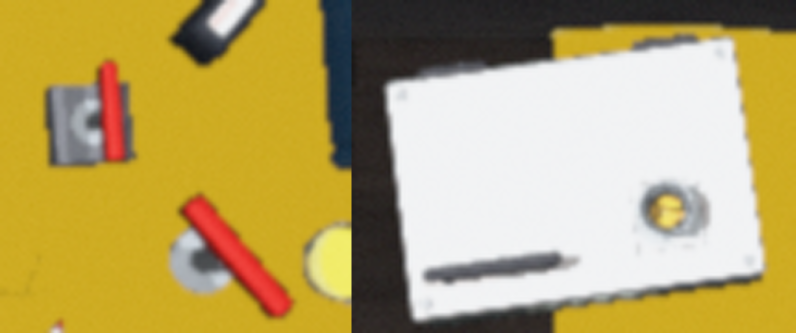

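The crop confirms the choice. The bar in the square stand measures about 70 x 14 mm with its top at z 0.135, where 0.134 is expected. The other is 97 mm long and 0.179 high, so it is the look-alike. The panel measures 187 x 262 mm at z 0.104, turned about 7.6°. Next I'll cross-check the lock and key with the side camera.

Run:
```python
from h import *
def fitline(q):
    m=q.mean(0); u,s,v=np.linalg.svd(q-m); return np.degrees(np.arctan2(v[0,1],v[0,0]))
for n in('top','side'):
    f=load(n); c=f['color']; P=cloud(f); x,y,z=P[...,0],P[...,1],P[...,2]
    hsv=cv2.cvtColor(c,cv2.COLOR_RGB2HSV)
    red=((hsv[...,0]<8)|(hsv[...,0]>172))&(hsv[...,1]>130)&(hsv[...,2]>60)
    k=red&(abs(x-.44)<.06)&(abs(y+.347)<.06)&(z>.128); q=P[k]
    print(n,'bar top',len(q),q.mean(0),'ext',(q.min(0)+q.max(0))/2,'yaw',fitline(q[:,:2]))
    s=(abs(z-.046)<.004)&(abs(x-.44)<.05)&(abs(y+.347)<.05); q=P[s]
    print(' stand',len(q),cv2.minAreaRect((q[:,:2]*1000).astype(np.float32)))
    r=(abs(z-.143)<.005)&(abs(x-.476)<.03)&(abs(y+.065)<.03); q=P[r]
    (cx,cy),R=cv2.minEnclosingCircle((q[:,:2]*1000).astype(np.float32)); print(' rim',len(q),cx,cy,R,q.mean(0))
    h=(abs(z-.146)<.006)&(abs(x-.434)<.03)&(abs(y-.06)<.06); q=P[h]; print(' handle',len(q),q.mean(0),fitline(q[:,:2]),(q.min(0)+q.max(0))/2)
    p=(abs(z-.104)<.004)&(abs(x-.508)<.13)&(abs(y-.005)<.16); 
    nn,l,s,_=cv2.connectedComponentsWithStats(p.astype(np.uint8)); i=1+np.argmax(s[1:,4]); q=P[l==i]
    print(' panel',cv2.minAreaRect((q[:,:2]*1000).astype(np.float32)),q[:,2].mean())
    u,v=(200,110)
f=load('side'); save('side_lock.png',f['color'][140:260,255:375],4)
```

```text
top bar top 123 [ 0.43857995 -0.34711062  0.13351023] ext [ 0.43993397 -0.34783994  0.13448612] yaw -176.6651822932287
 stand 225 ((440.0622863769531, -347.728515625), (59.65004348754883, 60.391597747802734), 4.4416890144348145)
 rim 93 475.5911865234375 -65.35803985595703 20.51420021057129 [ 0.47687538 -0.06498833  0.1423159 ]
 handle 133 [0.43328402 0.06184913 0.14416405] -82.3142215676931 [0.43354484 0.05996396 0.14611071]
 panel ((508.3891906738281, 4.62799072265625), (186.455810546875, 261.98101806640625), 7.6049723625183105) 0.10422245887574022
side bar top 88 [ 0.43501961 -0.35316367  0.13106548] ext [ 0.4352236  -0.35304731  0.13167241] yaw -177.06862567759333
 stand 267 ((435.30206298828125, -351.450927734375), (61.1926155090332, 60.45658874511719), 3.9644744396209717)
 rim 35 469.943115234375 -66.5140380859375 23.192758560180664 [ 0.46993769 -0.06756295  0.14027739]
 handle 39 [0.42821025 0.05511505 0.14177663] -82.14346540608142 [0.42719231 0.05488392 0.1425353 ]
 panel ((498.7701416015625, 0.15673828125), (179.3204345703125, 264.21588134765625), 7.884379863739014) 0.10193605685825809
```

Call:
carry_out([
  [0, 0, -20, 0, 0, 0, 0],
  [-10, 38, 0, 0, 0, 0, 0],
  [-10, 38, 0, 0, 0, 0.5, 0],
  [-10, 38, 0, 0, 0, 1, 0],
  [-10, 38, 0, 0, 0, 1, 0],
])

```text
clock: 0.52
position: [0.3629, 0.6874, 0.2512]
tool_rot: [-3.141, -0.001, 2.452]
force: [0.1, 0.7, 1.3]
grip_width: 0.0849
```

I mixed up the sign of tool y in that first move: it went the wrong way, through free space, with nothing touched. I'll write a small planner that does the frame conversion.

```bash
cat >> h.py <<'E'
def plan(wps,start=None,g=0,step=40):
    """wps: (x,y,z mm, yaw deg) with tool down; prints rounded rows in groups of 5"""
    if start is None:
        o=bot.observe(); start=[*o['position']*1000,np.degrees(o['tool_rot'][2])]
    cur=np.array(start,float); rows=[]
    for w in wps:
        w=np.array(w,float); dy=(w[3]-cur[3]+180)%360-180
        n=int(max(np.ceil(np.linalg.norm(w[:3]-cur[:3])/step),np.ceil(abs(dy)/5.9),1)); tgt=w.copy(); tgt[3]=cur[3]+dy; beg=cur.copy()
        for i in range(n):
            d=beg+(tgt-beg)*(i+1)/n-cur; a=np.radians(cur[3])
            r=[round(d[0]*np.cos(a)+d[1]*np.sin(a),1 if step<20 else 0),round(d[0]*np.sin(a)-d[1]*np.cos(a),1 if step<20 else 0),round(-d[2],1),0,0,round(-d[3]/6,2),g]
            rows.append(r)
            cur[:2]+=[r[0]*np.cos(a)+r[1]*np.sin(a),r[0]*np.sin(a)-r[1]*np.cos(a)]; cur[2]-=r[2]; cur[3]-=r[5]*6
    for i in range(0,len(rows),5): print([[float(v) for v in r] for r in rows[i:i+5]])
    print('end',cur.round(1))
E
python3 - <<'E'
from h import *
plan([(560,320,260,110),(590,-20,260,60),(439,-348,230,4)])
E
```

```text
[[-35.0, -14.0, -0.8, 0.0, 0.0, 0.46, 0.0], [-36.0, -13.0, -0.8, 0.0, 0.0, 0.46, 0.0], [-36.0, -11.0, -0.8, 0.0, 0.0, 0.47, 0.0], [-37.0, -9.0, -0.8, 0.0, 0.0, 0.46, 0.0], [-37.0, -7.0, -0.8, 0.0, 0.0, 0.46, 0.0]]
[[-38.0, -6.0, -0.8, 0.0, 0.0, 0.46, 0.0], [-37.0, -4.0, -0.8, 0.0, 0.0, 0.46, 0.0], [-38.0, -2.0, -0.8, 0.0, 0.0, 0.46, 0.0], [-38.0, 0.0, -0.8, 0.0, 0.0, 0.47, 0.0], [-38.0, 2.0, -0.8, 0.0, 0.0, 0.46, 0.0]]
[[-38.0, 4.0, -0.8, 0.0, 0.0, 0.46, 0.0], [-37.0, -10.0, 0.0, 0.0, 0.0, 0.93, 0.0], [-37.0, -6.0, 0.0, 0.0, 0.0, 0.92, 0.0], [-38.0, -3.0, 0.0, 0.0, 0.0, 0.93, 0.0], [-38.0, 1.0, 0.0, 0.0, 0.0, 0.92, 0.0]]
[[-37.0, 5.0, 0.0, 0.0, 0.0, 0.93, 0.0], [-37.0, 8.0, 0.0, 0.0, 0.0, 0.93, 0.0], [-36.0, 12.0, 0.0, 0.0, 0.0, 0.92, 0.0], [-35.0, 16.0, 0.0, 0.0, 0.0, 0.93, 0.0], [-33.0, 18.0, 0.0, 0.0, 0.0, 0.92, 0.0]]
[[-36.0, 3.0, 3.0, 0.0, 0.0, 0.93, 0.0], [-35.0, 7.0, 3.0, 0.0, 0.0, 0.94, 0.0], [-35.0, 10.0, 3.0, 0.0, 0.0, 0.93, 0.0], [-33.0, 14.0, 3.0, 0.0, 0.0, 0.93, 0.0], [-32.0, 17.0, 3.0, 0.0, 0.0, 0.94, 0.0]]
[[-30.0, 20.0, 3.0, 0.0, 0.0, 0.93, 0.0], [-28.0, 22.0, 3.0, 0.0, 0.0, 0.94, 0.0], [-26.0, 26.0, 3.0, 0.0, 0.0, 0.93, 0.0], [-23.0, 27.0, 3.0, 0.0, 0.0, 0.93, 0.0], [-21.0, 30.0, 3.0, 0.0, 0.0, 0.94, 0.0]]
end [ 438.5 -347.9  230.     4. ]
```

View pics/side_lock.png

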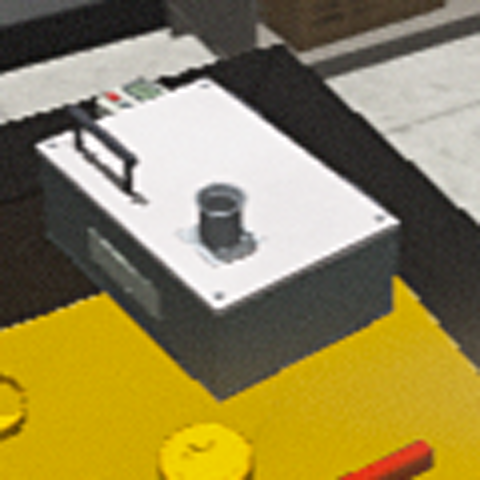

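The side crop shows the boss rim at crop (221,192) and the bar handle at (105,150) on the panel, with the timer behind the case at (128,95). The path is clear, so I'm moving over to the key.

Call:
carry_out([
  [-35, -14, -1, 0, 0, 0.46, 0],
  [-36, -13, -1, 0, 0, 0.46, 0],
  [-36, -11, -1, 0, 0, 0.46, 0],
  [-37, -9, -1, 0, 0, 0.46, 0],
  [-37, -7, -1, 0, 0, 0.46, 0],
])

```text
clock: 0.93
position: [0.4537, 0.5176, 0.2557]
tool_rot: [-3.141, 0.0, 2.212]
force: [2.0, 0.6, 1.0]
grip_width: 0.0855
```

Call:
carry_out([
  [-38, -6, -1, 0, 0, 0.46, 0],
  [-37, -4, -1, 0, 0, 0.46, 0],
  [-38, -2, -1, 0, 0, 0.46, 0],
  [-38, 0, -1, 0, 0, 0.46, 0],
  [-38, 2, -1, 0, 0, 0.46, 0],
])

```text
clock: 1.35
position: [0.5436, 0.3506, 0.2612]
tool_rot: [-3.141, 0.0, 1.971]
force: [-0.0, 0.3, -0.7]
grip_width: 0.0853
```

Call:
carry_out([
  [-38, 4, 0, 0, 0, 0.46, 0],
  [-37, -10, 0, 0, 0, 0.93, 0],
  [-37, -6, 0, 0, 0, 0.93, 0],
  [-38, -3, 0, 0, 0, 0.93, 0],
  [-38, 1, 0, 0, 0, 0.93, 0],
])

```text
clock: 1.77
position: [0.5749, 0.1658, 0.2611]
tool_rot: [-3.141, 0.0, 1.531]
force: [0.4, 0.3, 0.1]
grip_width: 0.0853
```

Call:
carry_out([
  [-37, 5, 0, 0, 0, 0.93, 0],
  [-37, 8, 0, 0, 0, 0.93, 0],
  [-36, 12, 0, 0, 0, 0.93, 0],
  [-35, 16, 0, 0, 0, 0.93, 0],
  [-33, 18, 0, 0, 0, 0.93, 0],
])

```text
clock: 2.18
position: [0.5919, -0.0226, 0.2612]
tool_rot: [-3.141, 0.0, 1.044]
force: [1.1, -0.2, 0.7]
grip_width: 0.0854
```

Run:
```python
from h import *
o=bot.observe(); print(o['position'],o['tool_rot'],o['qpos'])
plan([(439,-348,230,3.8)])
```

```text
[ 0.591916   -0.02262185  0.26123889] [-3.14146894e+00  7.80630980e-05  1.04388759e+00] [-0.38618799  0.47658521  0.46821051  1.67351381 -0.24108731  1.0492694
 -0.3688557 ]
[[-36.0, 3.0, 3.1, 0.0, 0.0, 0.93, 0.0], [-35.0, 7.0, 3.1, 0.0, 0.0, 0.94, 0.0], [-35.0, 10.0, 3.2, 0.0, 0.0, 0.93, 0.0], [-33.0, 13.0, 3.1, 0.0, 0.0, 0.93, 0.0], [-32.0, 17.0, 3.1, 0.0, 0.0, 0.94, 0.0]]
[[-30.0, 19.0, 3.1, 0.0, 0.0, 0.93, 0.0], [-28.0, 23.0, 3.2, 0.0, 0.0, 0.93, 0.0], [-26.0, 25.0, 3.1, 0.0, 0.0, 0.94, 0.0], [-23.0, 27.0, 3.1, 0.0, 0.0, 0.93, 0.0], [-21.0, 30.0, 3.1, 0.0, 0.0, 0.94, 0.0]]
end [ 438.6 -348.1  230.     3.8]
```

Call:
carry_out([
  [-36, 3, 3, 0, 0, 0.93, 0],
  [-35, 7, 3, 0, 0, 0.94, 0],
  [-35, 10, 3, 0, 0, 0.93, 0],
  [-33, 13, 3, 0, 0, 0.93, 0],
  [-32, 17, 3, 0, 0, 0.94, 0],
])

```text
clock: 2.6
position: [0.5155, -0.1853, 0.2461]
tool_rot: [-3.141, 0.0, 0.555]
force: [0.9, 0.4, -0.2]
grip_width: 0.0857
```

Call:
carry_out([
  [-30, 19, 3, 0, 0, 0.93, 0],
  [-28, 23, 3, 0, 0, 0.93, 0],
  [-26, 25, 3, 0, 0, 0.94, 0],
  [-23, 27, 3, 0, 0, 0.93, 0],
  [-21, 30, 3, 0, 0, 0.94, 0],
])

```text
clock: 3.02
position: [0.4395, -0.3481, 0.2311]
tool_rot: [-3.141, -0.0, 0.066]
force: [0.5, 0.1, -1.0]
grip_width: 0.0857
```

Run:
```python
from h import *
o=bot.observe(); print(o['position'],o['tool_rot'],o['qpos'])
f=grab('side');a=f['color'][170:330,270:430]
g=grab('top');b=g['color'][170:270,380:480]
save('near.png',np.hstack([cv2.resize(a,(400,400)),cv2.resize(b,(400,400))]))
plan([(440,-348,105,3.8)])
```

```text
[ 0.43945333 -0.34813092  0.23110559] [-3.14135216e+00 -3.02173537e-05  6.62125289e-02] [ 0.05283288  0.52002799  0.73640818  1.79923565 -0.41304275  0.9824952
 -0.54655176]
[[1.0, -1.0, 31.5, 0.0, 0.0, -0.02, 0.0], [1.0, -1.0, 31.6, 0.0, 0.0, -0.01, 0.0], [1.0, -1.0, 31.5, 0.0, 0.0, -0.02, 0.0], [1.0, -1.0, 31.5, 0.0, 0.0, -0.02, 0.0]]
end [ 440.5 -347.5  105.     3.8]
```

View pics/near.png

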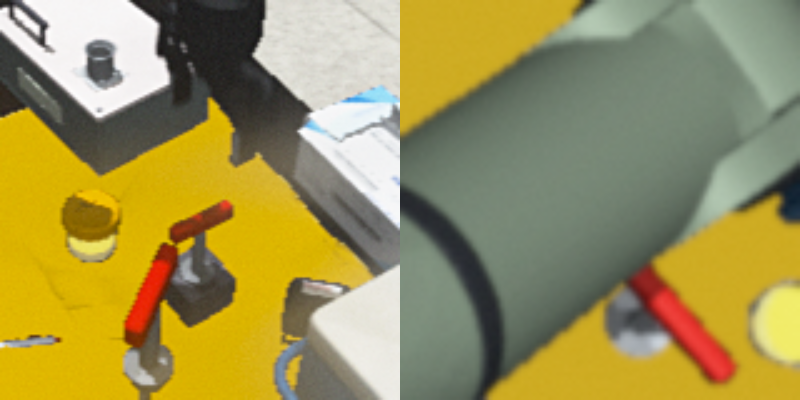

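The side view shows the open fingers at crop (178,90) and (243,150), straddling the key bar at (203,222). The top view is hidden by the arm. I'm descending and gripping.

Call:
carry_out([
  [0, 0, 32, 0, 0, 0, 0],
  [0, 0, 32, 0, 0, 0, 0],
  [0, 0, 32, 0, 0, 0, 0],
  [0, 0, 30, 0, 0, 0, 0],
  [0, 0, 0, 0, 0, 0, 0],
], force=60)

```text
clock: 3.53
position: [0.4385, -0.345, 0.1007]
tool_rot: [-3.137, 0.006, 0.071]
force: [-0.5, 1.3, 0.1]
grip_width: 0.0856
```

Call:
carry_out([
  [0, 0, 0, 0, 0, 0, 255],
  [0, 0, 0, 0, 0, 0, 255],
  [0, 0, 0, 0, 0, 0, 255],
  [0, 0, 0, 0, 0, 0, 255],
  [0, 0, 0, 0, 0, 0, 255],
], force=60)

```text
clock: 3.95
position: [0.4409, -0.3472, 0.1065]
tool_rot: [3.141, -0.002, 0.071]
force: [0.5, 0.0, 0.2]
grip_width: 0.0258
```

Call:
carry_out([
  [0, 0, 0, 0, 0, 0, 255],
  [0, 0, 0, 0, 0, 0, 255],
  [0, 0, 0, 0, 0, 0, 255],
])

```text
clock: 4.2
position: [0.4407, -0.3471, 0.106]
tool_rot: [3.141, -0.001, 0.071]
force: [-0.5, 0.9, 8.9]
grip_width: 0.0131
```

Call:
carry_out([
  [0, 0, -10, 0, 0, 0, 255],
  [0, 0, -15, 0, 0, 0, 255],
  [0, 0, -25, 0, 0, 0, 255],
  [0, 0, -35, 0, 0, 0, 255],
  [0, 0, -35, 0, 0, 0, 255],
], force=100)

```text
clock: 4.62
position: [0.4396, -0.3469, 0.2269]
tool_rot: [-3.141, 0.001, 0.07]
force: [1.4, -0.4, -0.8]
grip_width: 0.012
```

Call:
carry_out([
  [0, 0, -35, 0, 0, 0, 255],
  [0, 0, -35, 0, 0, 0, 255],
  [0, 0, 0, 0, 0, 0, 255],
])

```text
clock: 4.87
position: [0.4412, -0.3488, 0.3018]
tool_rot: [3.137, -0.006, 0.07]
force: [0.2, -0.1, -1.5]
grip_width: 0.0127
```

Run:
```python
from h import *
o=bot.observe(); print(o['position'],o['tool_rot'],o['qpos'],o['force'],o['grip_width'])
f=grab('side');a=f['color'][120:320,240:440]
save('lift.png',a,2.5)
# lock estimate in case frame from top
plan([(450,-250,290,40),(476,-65.3,285,97.6)],g=255)
```

```text
[ 0.44119626 -0.3488034   0.30178173] [ 3.13736965 -0.00625394  0.06959746] [ 0.00665966  0.44542234  0.79359621  1.7146118  -0.34990469  1.12110989
 -0.59730278] [ 0.16443854 -0.09963646 -1.53344369] 0.012684205043748193
[[2.0, -14.0, 1.3, 0.0, 0.0, -0.86, 255.0], [4.0, -13.0, 1.2, 0.0, 0.0, -0.85, 255.0], [5.0, -14.0, 1.3, 0.0, 0.0, -0.86, 255.0], [5.0, -12.0, 1.2, 0.0, 0.0, -0.86, 255.0], [7.0, -13.0, 1.3, 0.0, 0.0, -0.85, 255.0]]
[[8.0, -11.0, 1.2, 0.0, 0.0, -0.86, 255.0], [10.0, -11.0, 1.3, 0.0, 0.0, -0.86, 255.0], [14.0, -12.0, 0.5, 0.0, 0.0, -0.96, 255.0], [15.0, -11.0, 0.5, 0.0, 0.0, -0.96, 255.0], [16.0, -10.0, 0.5, 0.0, 0.0, -0.96, 255.0]]
[[17.0, -8.0, 0.5, 0.0, 0.0, -0.96, 255.0], [17.0, -6.0, 0.5, 0.0, 0.0, -0.96, 255.0], [18.0, -4.0, 0.5, 0.0, 0.0, -0.96, 255.0], [19.0, -2.0, 0.5, 0.0, 0.0, -0.96, 255.0], [19.0, -1.0, 0.5, 0.0, 0.0, -0.96, 255.0]]
[[18.0, 1.0, 0.5, 0.0, 0.0, -0.96, 255.0], [18.0, 4.0, 0.5, 0.0, 0.0, -0.96, 255.0]]
end [476.5 -65.7 285.   97.6]
```

View pics/lift.png

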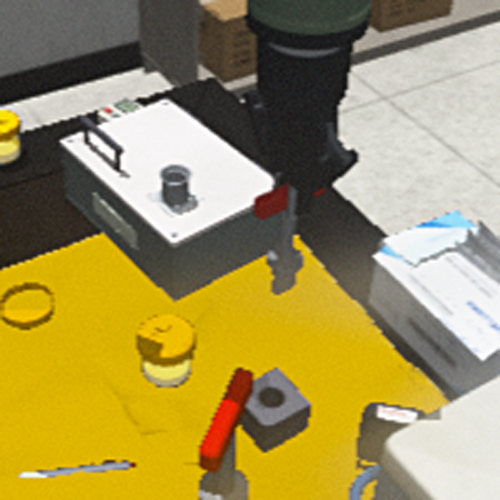

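The key is held upright: red bar at (270,200), tip at (285,285), and the stand's hole at (270,398) is empty. I'm carrying it to the lock now.

Call:
carry_out([
  [2, -14, 1, 0, 0, -0.86, 255],
  [4, -13, 1, 0, 0, -0.86, 255],
  [5, -14, 1, 0, 0, -0.86, 255],
  [5, -12, 1, 0, 0, -0.86, 255],
  [7, -13, 1, 0, 0, -0.86, 255],
])

```text
clock: 5.33
position: [0.4456, -0.2762, 0.2898]
tool_rot: [-3.141, 0.001, 0.525]
force: [-0.7, 0.4, -0.7]
grip_width: 0.0124
```

Call:
carry_out([
  [8, -11, 1, 0, 0, -0.86, 255],
  [10, -11, 1, 0, 0, -0.86, 255],
  [14, -12, 1, 0, 0, -0.96, 255],
  [15, -11, 1, 0, 0, -0.96, 255],
  [16, -10, 1, 0, 0, -0.96, 255],
])

```text
clock: 5.75
position: [0.4566, -0.1923, 0.2848]
tool_rot: [-3.141, 0.001, 1.007]
force: [-0.4, -0.5, -1.5]
grip_width: 0.0127
```

Call:
carry_out([
  [17, -8, 0, 0, 0, -0.96, 255],
  [17, -6, 0, 0, 0, -0.96, 255],
  [18, -4, 0, 0, 0, -0.96, 255],
  [19, -2, 0, 0, 0, -0.96, 255],
  [19, -1, 0, 0, 0, -0.96, 255],
])

```text
clock: 6.17
position: [0.4693, -0.0999, 0.2849]
tool_rot: [-3.14, 0.0, 1.51]
force: [0.2, 0.0, -1.3]
grip_width: 0.0122
```

Call:
carry_out([
  [18, 1, 0, 0, 0, -0.96, 255],
  [18, 4, 0, 0, 0, -0.96, 255],
  [0, 0, 0, 0, 0, 0, 255],
])

```text
clock: 6.42
position: [0.4754, -0.0615, 0.2848]
tool_rot: [-3.141, -0.001, 1.716]
force: [0.6, -0.3, -1.9]
grip_width: 0.0123
```

Run:
```python
from h import *
o=bot.observe(); print(o['position'],np.degrees(o['tool_rot']),o['qpos'],o['force'],o['grip_width'])
f=grab('side');a=f['color'][100:225,240:400]
save('pre.png',a,4)
plan([(476,-65.3,260,97.6)],g=255,step=10)
```

```text
[ 0.47535053 -0.06149724  0.28478397] [-1.79939672e+02 -6.24012444e-02  9.83368115e+01] [-0.29025156  0.2366498   0.35787952  1.91701785 -0.09839692  1.00586543
  0.25686059] [ 0.62729212 -0.29313817 -1.85585508] 0.012282451834607274
[[-0.7, 0.2, 8.3, 0.0, 0.0, 0.02, 255.0], [-0.7, 0.2, 8.3, 0.0, 0.0, 0.02, 255.0], [-0.7, 0.3, 8.2, 0.0, 0.0, 0.02, 255.0]]
end [476.  -65.3 260.   97.6]
```

View pics/pre.png

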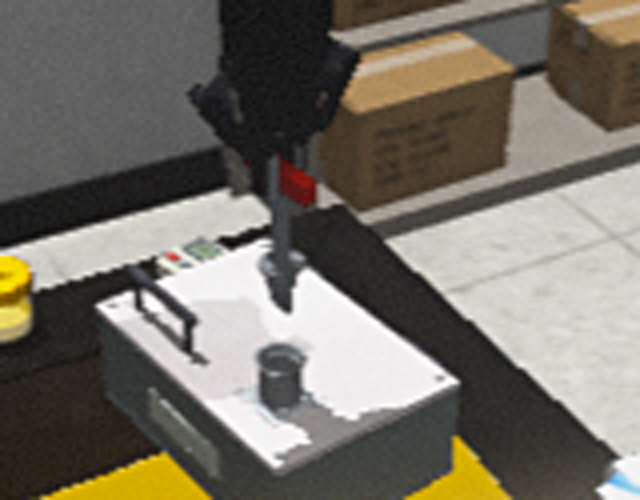

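Side view: blade tip at crop (287,310), boss rim centre at (281,358). Comparing the two in the same camera cancels most of the calibration error.

Run:
```python
from h import *
f=load('side')
t=worldZ(f,240+287/4,100+310/4,.187); r=worldZ(f,240+280.5/4,100+359/4,.143)
print('tip',t,'rim',r,'tip err vs TCP',t[:2]-np.array([.4754,-.0615]))
g=load('top') if 0 else None
f=grab('top'); P=cloud(f); print('rim pix vis', ((abs(P[...,2]-.143)<.005)&(abs(P[...,0]-.476)<.03)&(abs(P[...,1]+.065)<.03)).sum())
```

```text
tip [ 0.47627173 -0.07581153  0.187     ] rim [ 0.47079788 -0.07525601  0.143     ] tip err vs TCP [ 0.00087173 -0.01431153]
rim pix vis 0
```

Run:
```python
from h import *
f=load('side'); P=cloud(f); x,y,z=[P[...,i] for i in range(3)]
m=(abs(x-.475)<.05)&(abs(y+.065)<.05)
for lo in np.arange(.15,.31,.008):
    k=m&(z>=lo)&(z<lo+.008)
    if k.sum(): q=P[k]; vv,uu=np.nonzero(k); print(round(lo,3),k.sum(),q.mean(0).round(4),'x',q[:,0].min().round(4),q[:,0].max().round(4),'y',q[:,1].min().round(4),q[:,1].max().round(4),'u',uu.mean().round(1),'v',vv.min(),vv.max())
k=m&(z>.125)&(z<.15); vv,uu=np.nonzero(k); print('boss',uu.min(),uu.max(),vv.min(),vv.max(),P[k].mean(0))
# predicted pixels
T=np.linalg.inv(f['cam_to_world'])
def pr(p): c=T@np.r_[p,1]; c=f['K']@c[:3]; return (c[:2]/c[2]).round(1)
for p in([.4754,-.0615,.187],[.4754,-.0615,.23],[.4754,-.0615,.304],[.476,-.0653,.143]): print(p,pr(p))
```

```text
0.182 8 [ 0.4734 -0.0686  0.1867] x 0.472 0.4764 y -0.0772 -0.0592 u 309.8 v 175 178
0.19 11 [ 0.4727 -0.0692  0.1939] x 0.4701 0.4769 y -0.078 -0.0564 u 309.6 v 173 176
0.198 8 [ 0.4723 -0.0748  0.2026] x 0.4668 0.478 y -0.0791 -0.0703 u 310.4 v 173 174
0.206 16 [ 0.4703 -0.0736  0.2103] x 0.4621 0.4818 y -0.0778 -0.0659 u 309.6 v 170 172
0.214 8 [ 0.4692 -0.0745  0.2158] x 0.4619 0.4815 y -0.0799 -0.0673 u 309.4 v 169 171
0.222 63 [ 0.4717 -0.0708  0.2257] x 0.4559 0.4915 y -0.0844 -0.0484 u 309.5 v 163 169
0.23 8 [ 0.4711 -0.0683  0.2333] x 0.4663 0.4771 y -0.0723 -0.0622 u 308.9 v 163 164
0.238 11 [ 0.4709 -0.07    0.2409] x 0.4663 0.4763 y -0.0735 -0.0633 u 309.1 v 161 163
0.246 13 [ 0.4708 -0.0699  0.2496] x 0.4661 0.4765 y -0.0744 -0.063 u 309.0 v 158 160
0.254 10 [ 0.4706 -0.0697  0.2571] x 0.466 0.4774 y -0.074 -0.0639 u 308.9 v 156 158
0.262 14 [ 0.471  -0.0701  0.2652] x 0.4665 0.4773 y -0.074 -0.0624 u 309.1 v 153 156
0.27 12 [ 0.4711 -0.0701  0.2738] x 0.4663 0.4773 y -0.0731 -0.0658 u 309.1 v 151 153
0.278 11 [ 0.4687 -0.0705  0.2821] x 0.4583 0.4772 y -0.0759 -0.0579 u 308.4 v 148 151
0.286 20 [ 0.464  -0.077   0.2909] x 0.4531 0.4822 y -0.1021 -0.0605 u 308.0 v 146 151
0.294 50 [ 0.4677 -0.0798  0.298 ] x 0.4535 0.4925 y -0.1038 -0.0314 u 309.6 v 140 150
0.302 69 [ 0.4721 -0.0827  0.3072] x 0.4525 0.4919 y -0.104 -0.0611 u 311.5 v 139 148
boss 303 315 185 196 [ 0.4712176  -0.06734431  0.13453087]
[0.4754, -0.0615, 0.187] [309.2 175.1]
[0.4754, -0.0615, 0.23] [309.1 163.1]
[0.4754, -0.0615, 0.304] [308.9 140.8]
[0.476, -0.0653, 0.143] [310.1 187.5]
```

The shank reads vertical. The tip and rim pixels are both off from prediction by the same +2 rows, a shared camera bias, so (476, -65) for the lock holds. I'm descending into the boss.

Call:
carry_out([
  [-2, 0, 10, 0, 0, 0, 255],
  [-2, 0, 10, 0, 0, 0, 255],
  [0, 0, 10, 0, 0, 0, 255],
  [0, 0, 4, 0, 0, 0, 255],
  [0, 0, 0, 0, 0, 0, 255],
])

```text
clock: 6.93
position: [0.4752, -0.069, 0.2499]
tool_rot: [-3.139, -0.0, 1.705]
force: [0.4, -0.7, -1.7]
grip_width: 0.0126
```

Run:
```python
from h import *
o=bot.observe(); print(o['position'],np.degrees(o['tool_rot']),o['force'],o['moment'])
```

```text
[ 0.4752166  -0.06900998  0.24988313] [-1.79866342e+02 -1.62095501e-04  9.77031524e+01] [ 0.38201338 -0.72208487 -1.72152345] [-0.00504634 -0.03982349 -0.0412269 ]
```

Call:
carry_out([
  [0, 0, 0, 0, 0, 0, 255],
  [0, 0, 0, 0, 0, 0, 255],
  [0, 0, 0, 0, 0, 0, 255],
])

```text
clock: 7.18
position: [0.4761, -0.0687, 0.2516]
tool_rot: [3.141, 0.0, 1.706]
force: [0.4, 0.0, -1.2]
grip_width: 0.0126
```

Call:
carry_out([
  [0, 0, 0, 0, 0, 0, 255],
  [0, 0, 0, 0, 0, 0, 255],
  [0, 0, 0, 0, 0, 0, 255],
])

```text
clock: 7.43
position: [0.476, -0.0686, 0.2514]
tool_rot: [3.141, -0.0, 1.706]
force: [0.4, -0.3, -1.8]
grip_width: 0.0127
```

Call:
carry_out([
  [3, 0, 3, 0, 0, 0, 255],
  [0, 0, 5, 0, 0, 0, 255],
  [0, 0, 5, 0, 0, 0, 255],
  [0, 0, 0, 0, 0, 0, 255],
  [0, 0, 0, 0, 0, 0, 255],
])

```text
clock: 7.85
position: [0.4753, -0.0658, 0.2379]
tool_rot: [-3.141, 0.0, 1.706]
force: [-0.6, -0.5, -1.8]
grip_width: 0.0125
```

Call:
carry_out([
  [0, 0, 3, 0, 0, 0, 255],
  [0, 0, 3, 0, 0, 0, 255],
  [0, 0, 0, 0, 0, 0, 255],
])

```text
clock: 8.1
position: [0.4752, -0.0656, 0.2318]
tool_rot: [-3.141, -0.0, 1.706]
force: [-1.2, 1.7, -2.0]
grip_width: 0.0124
```

Call:
carry_out([
  [0, 0, 4, 0, 0, 0, 255],
  [0, 0, 4, 0, 0, 0, 255],
  [0, 0, 0, 0, 0, 0, 255],
])

```text
clock: 8.35
position: [0.4753, -0.0654, 0.2236]
tool_rot: [-3.141, -0.0, 1.707]
force: [0.8, 3.1, -2.6]
grip_width: 0.0124
```

Call:
carry_out([
  [0, 0, 4, 0, 0, 0, 255],
  [0, 0, 3, 0, 0, 0, 255],
  [0, 0, 0, 0, 0, 0, 255],
  [0, 0, 0, 0, 0, 0, 255],
])

```text
clock: 8.68
position: [0.4753, -0.0656, 0.217]
tool_rot: [-3.141, -0.0, 1.706]
force: [-0.7, 4.7, -2.9]
grip_width: 0.0125
```

Run:
```python
from h import *
o=bot.observe(); print(o['position'],np.degrees(o['tool_rot']),o['force'],o['moment'])
```

```text
[ 0.4753035  -0.06562562  0.21701824] [-1.79963167e+02 -7.42618948e-03  9.77586378e+01] [-0.69667288  4.74836783 -2.90541713] [ 1.36935675  0.14538365 -0.0287288 ]
```

The wall is pushing gently in +y, so I'll ease over by 1 mm and go down to the core's face.

Call:
carry_out([
  [1, 0, 2, 0, 0, 0, 255],
  [0, 0, 2, 0, 0, 0, 255],
  [0, 0, 0, 0, 0, 0, 255],
])

```text
clock: 8.93
position: [0.4762, -0.0649, 0.2143]
tool_rot: [3.139, 0.0, 1.706]
force: [-4.1, 4.1, 22.0]
grip_width: 0.0125
```

Call:
carry_out([
  [0, 0, 2, 0, 0, 0, 255],
  [0, 0, 0, 0, 0, 0, 255],
])

```text
clock: 9.1
position: [0.4769, -0.0649, 0.2136]
tool_rot: [3.138, -0.0, 1.706]
force: [-9.6, 5.2, 47.1]
grip_width: 0.0125
```

Contact on the core's face comes at TCP z 0.214, as expected for a turned core. I'll ease off to a light press and sweep clockwise.

Call:
carry_out([
  [0, 0, -2, 0, 0, 0, 255],
  [0, 0, 0, 0, 0, 0.4, 255],
  [0, 0, 0, 0, 0, 0.4, 255],
  [0, 0, 0, 0, 0, 0.4, 255],
])

```text
clock: 9.43
position: [0.4767, -0.0648, 0.2147]
tool_rot: [3.138, -0.0, 1.579]
force: [-2.2, 4.3, 25.3]
grip_width: 0.0125
```

Call:
carry_out([
  [0, 0, 0, 0, 0, 0.4, 255],
  [0, 0, 0, 0, 0, 0.4, 255],
  [0, 0, 0, 0, 0, 0.4, 255],
])

```text
clock: 9.68
position: [0.4766, -0.0648, 0.2146]
tool_rot: [3.138, -0.001, 1.453]
force: [-1.3, 4.1, 22.6]
grip_width: 0.0126
```

Call:
carry_out([
  [0, 0, 0, 0, 0, 0.4, 255],
  [0, 0, 0, 0, 0, 0.4, 255],
  [0, 0, 0, 0, 0, 0.4, 255],
])

```text
clock: 9.93
position: [0.4762, -0.0649, 0.2143]
tool_rot: [3.139, -0.001, 1.327]
force: [-1.6, 2.4, 14.5]
grip_width: 0.012
```

Call:
carry_out([
  [0, 0, 0, 0, 0, 0.4, 255],
  [0, 0, 0, 0, 0, 0.4, 255],
  [0, 0, 0, 0, 0, 0.4, 255],
])

```text
clock: 10.18
position: [0.4758, -0.0648, 0.2139]
tool_rot: [3.14, -0.001, 1.201]
force: [-3.6, 3.8, 10.8]
grip_width: 0.0125
```

The force and height are easing off, so I'll press in here.

Call:
carry_out([
  [0, 0, 1.5, 0, 0, 0, 255],
  [0, 0, 0, 0, 0, 0, 255],
])

```text
clock: 10.35
position: [0.4751, -0.0649, 0.2117]
tool_rot: [-3.141, 0.001, 1.203]
force: [-2.3, 1.6, -1.2]
grip_width: 0.0122
```

It drops in at about 29°: z is 0.2117 with no resistance. I'll push it home.

Call:
carry_out([
  [0, 0, 3, 0, 0, 0, 255],
  [0, 0, 3, 0, 0, 0, 255],
  [0, 0, 0, 0, 0, 0, 255],
])

```text
clock: 10.6
position: [0.4758, -0.0651, 0.206]
tool_rot: [3.14, -0.0, 1.204]
force: [1.6, 0.4, -0.9]
grip_width: 0.0126
```

Run:
```python
from h import *
o=bot.observe(); print(o['position'],np.degrees(o['tool_rot']),o['force'],o['moment'])
```

```text
[ 0.47583659 -0.06510826  0.2060012 ] [ 1.79920812e+02 -9.24824511e-03  6.89709605e+01] [ 1.55792052  0.39697614 -0.85309752] [ 0.1849385  -0.25190844  0.08944708]
```

Call:
carry_out([
  [0, 0, 2, 0, 0, 0, 255],
  [0, 0, 1, 0, 0, 0, 255],
  [0, 0, 0, 0, 0, 0, 255],
])

```text
clock: 10.85
position: [0.4763, -0.065, 0.2036]
tool_rot: [3.14, -0.001, 1.204]
force: [-2.7, 1.4, 22.1]
grip_width: 0.0123
```

Call:
carry_out([
  [0, 0, 1, 0, 0, 0, 255],
  [0, 0, 0, 0, 0, 0, 255],
])

```text
clock: 11.02
position: [0.4768, -0.0651, 0.2033]
tool_rot: [3.138, -0.001, 1.204]
force: [-5.0, 1.6, 37.6]
grip_width: 0.0125
```

It bottomed at z 0.2036, 11 mm below the face, so it's home. I'll turn it clockwise and watch the torque.

Call:
carry_out([
  [0, 0, -1.5, 0, 0, 0.5, 255],
  [0, 0, 0, 0, 0, 0.6, 255],
  [0, 0, 0, 0, 0, 0.6, 255],
  [0, 0, 0, 0, 0, 0.6, 255],
  [0, 0, 0, 0, 0, 0.6, 255],
], force=120)

```text
clock: 11.43
position: [0.4762, -0.0653, 0.2039]
tool_rot: [3.14, -0.001, 0.897]
force: [-0.5, -0.8, 15.8]
grip_width: 0.012
```

```bash
cat > o.py <<'E'
from h import *
o=bot.observe(); print(o['clock'],o['position'].round(4),np.degrees(o['tool_rot']).round(2),'F',o['force'].round(1),'M',o['moment'].round(3),'g',o['grip_width'].round(4),'q',o['qpos'].round(2))
E
python3 o.py
```

```text
Traceback (most recent call last):
  File "o.py", line 2, in <module>
    o=bot.observe(); print(o['clock'],o['position'].round(4),np.degrees(o['tool_rot']).round(2),'F',o['force'].round(1),'M',o['moment'].round(3),'g',o['grip_width'].round(4),'q',o['qpos'].round(2))
                                                                                                                                                     ^^^^^^^^^^^^^^^^^^^^^
AttributeError: 'float' object has no attribute 'round'
```

```bash
sed -i "s/o\['grip_width'\].round(4)/round(o['grip_width'],4)/" o.py; python3 o.py
```

```text
11.4333 [ 0.4762 -0.0653  0.2039] [ 1.7988e+02 -5.0000e-02  5.1390e+01] F [-0.5 -0.8 15.8] M [-0.247  0.212  0.128] g 0.012 q [-0.4   0.37  0.53  2.02 -0.26  0.81 -0.4 ]
```

Call:
carry_out([
  [0, 0, 0, 0, 0, 0.6, 255],
  [0, 0, 0, 0, 0, 0.6, 255],
  [0, 0, 0, 0, 0, 0.6, 255],
  [0, 0, 0, 0, 0, 0.6, 255],
  [0, 0, 0, 0, 0, 0.6, 255],
])

```text
clock: 11.85
position: [0.4763, -0.0656, 0.2039]
tool_rot: [3.139, -0.001, 0.583]
force: [-0.2, -2.9, 14.6]
grip_width: 0.0121
```

Call:
carry_out([
  [0, 0, 0, 0, 0, 0.6, 255],
  [0, 0, 0, 0, 0, 0.6, 255],
  [0, 0, 0, 0, 0, 0.6, 255],
  [0, 0, 0, 0, 0, 0.6, 255],
  [0, 0, 0, 0, 0, 0, 255],
])

```text
clock: 12.27
position: [0.4763, -0.0658, 0.2039]
tool_rot: [3.139, -0.002, 0.33]
force: [-1.4, -3.5, 15.2]
grip_width: 0.012
```

```bash
python3 o.py
```

```text
12.2667 [ 0.4763 -0.0658  0.2039] [ 1.7988e+02 -1.0000e-01  1.8900e+01] F [-1.4 -3.5 15.2] M [-1.113  0.216  0.014] g 0.012 q [-0.51  0.4   0.68  2.03 -0.34  0.82 -0.87]
```

Call:
carry_out([
  [0, 0, 0, 0, 0, 0.5, 255],
  [0, 0, 0, 0, 0, 0.5, 255],
  [0, 0, 0, 0, 0, 0.5, 255],
])

```text
clock: 12.52
position: [0.4762, -0.066, 0.2039]
tool_rot: [3.14, -0.002, 0.174]
force: [-1.1, -4.1, 14.9]
grip_width: 0.0121
```

```bash
python3 o.py
```

```text
12.5167 [ 0.4762 -0.066   0.2039] [ 1.7989e+02 -1.1000e-01  1.0000e+01] F [-1.1 -4.1 14.9] M [-1.438  0.216  0.145] g 0.0121 q [-0.54  0.42  0.73  2.03 -0.37  0.83 -1.  ]
```

Call:
carry_out([
  [0, 0, 0, 0, 0, 0.5, 255],
  [0, 0, 0, 0, 0, 0.4, 255],
])

```text
clock: 12.68
position: [0.4762, -0.0661, 0.2039]
tool_rot: [3.14, -0.002, 0.08]
force: [-0.7, -4.9, 14.6]
grip_width: 0.0119
```

```bash
python3 o.py
```

```text
12.6833 [ 0.4762 -0.0661  0.2039] [ 1.7989e+02 -1.2000e-01  4.5800e+00] F [-0.7 -4.9 14.6] M [-1.642  0.315  0.169] g 0.0119 q [-0.56  0.42  0.75  2.03 -0.39  0.83 -1.07]
```

Call:
carry_out([
  [0, 0, 0, 0, 0, 0.4, 255],
  [0, 0, 0, 0, 0, 0.4, 255],
  [0, 0, 0, 0, 0, 0, 255],
])

```text
clock: 12.93
position: [0.4762, -0.0661, 0.2039]
tool_rot: [3.14, -0.002, -0.004]
force: [-1.2, -4.6, 15.0]
grip_width: 0.012
```

```bash
python3 o.py
```

```text
12.9333 [ 0.4762 -0.0661  0.2039] [ 1.7989e+02 -1.2000e-01 -2.3000e-01] F [-1.2 -4.6 15. ] M [-1.516  0.431  0.071] g 0.012 q [-0.57  0.43  0.78  2.03 -0.4   0.84 -1.14]
```

Call:
carry_out([
  [0, 0, 0, 0, 0, 0.4, 255],
  [0, 0, 0, 0, 0, 0, 255],
])

```text
clock: 13.1
position: [0.4762, -0.0661, 0.2039]
tool_rot: [3.14, -0.002, -0.045]
force: [-1.1, -4.8, 15.2]
grip_width: 0.0119
```

```bash
python3 o.py
```

```text
13.1 [ 0.4762 -0.0661  0.2039] [ 1.799e+02 -1.200e-01 -2.600e+00] F [-1.1 -4.8 15.2] M [-1.6    0.424  0.214] g 0.0119 q [-0.58  0.43  0.79  2.03 -0.41  0.84 -1.17]
```

Call:
carry_out([
  [0, 0, 0, 0, 0, 0.5, 255],
  [0, 0, 0, 0, 0, 0, 255],
])

```text
clock: 13.27
position: [0.4761, -0.0662, 0.2039]
tool_rot: [3.14, -0.002, -0.098]
force: [-1.3, -5.2, 16.0]
grip_width: 0.0121
```

```bash
python3 o.py
```

```text
13.2667 [ 0.4761 -0.0662  0.2039] [ 1.7989e+02 -1.2000e-01 -5.6200e+00] F [-1.3 -5.2 16. ] M [-1.657  0.472  0.431] g 0.0121 q [-0.59  0.44  0.8   2.03 -0.42  0.84 -1.22]
```

Call:
carry_out([
  [0, 0, 0, 0, 0, 0.5, 255],
  [0, 0, 0, 0, 0, 0, 255],
])

```text
clock: 13.43
position: [0.4761, -0.0661, 0.2039]
tool_rot: [3.14, -0.002, -0.15]
force: [-1.2, -5.3, 16.3]
grip_width: 0.0119
```

```bash
python3 o.py
```

```text
13.4333 [ 0.4761 -0.0661  0.2039] [ 1.7989e+02 -1.2000e-01 -8.5900e+00] F [-1.2 -5.3 16.3] M [-1.749  0.582  0.763] g 0.0119 q [-0.6   0.44  0.82  2.03 -0.43  0.84 -1.26]
```

The torque now climbs linearly past the friction level, 0.21 to 0.43 to 0.76 N m, so the core is at the stop. One more small nudge, then unwind the elastic twist and release.

Call:
carry_out([
  [0, 0, 0, 0, 0, 0.3, 255],
  [0, 0, 0, 0, 0, 0, 255],
  [0, 0, 0, 0, 0, -0.6, 255],
  [0, 0, 0, 0, 0, -0.6, 255],
  [0, 0, 0, 0, 0, 0, 255],
])

```text
clock: 13.85
position: [0.4761, -0.0662, 0.2039]
tool_rot: [3.14, -0.002, -0.049]
force: [-0.9, -6.1, 13.6]
grip_width: 0.0121
```

```bash
python3 o.py
```

```text
13.85 [ 0.4761 -0.0662  0.2039] [ 1.799e+02 -1.200e-01 -2.820e+00] F [-0.9 -6.1 13.6] M [-1.655  0.339  0.162] g 0.0121 q [-0.58  0.43  0.79  2.03 -0.41  0.84 -1.18]
```

Call:
carry_out([
  [0, 0, 0, 0, 0, 0, 150],
  [0, 0, 0, 0, 0, 0, 100],
  [0, 0, 0, 0, 0, 0, 60],
  [0, 0, 0, 0, 0, 0, 60],
  [0, 0, 0, 0, 0, 0, 60],
])

```text
clock: 14.27
position: [0.4753, -0.0647, 0.2032]
tool_rot: [3.141, 0.0, -0.053]
force: [-0.6, -0.3, 0.2]
grip_width: 0.0653
```

Call:
carry_out([
  [0, 0, 0, 0, 0, 0, 60],
  [0, 0, 0, 0, 0, 0, 60],
  [0, 0, -10, 0, 0, 0, 60],
  [0, 0, -20, 0, 0, 0, 60],
  [0, 0, -30, 0, 0, 0, 60],
])

```text
clock: 14.68
position: [0.4744, -0.0649, 0.2634]
tool_rot: [3.14, 0.003, -0.054]
force: [0.7, 0.7, 0.4]
grip_width: 0.0654
```

Call:
carry_out([
  [0, 0, -30, 0, 0, 0, 60],
  [0, 0, 0, 0, 0, 0, 60],
  [0, 0, 0, 0, 0, 0, 60],
])

```text
clock: 14.93
position: [0.4759, -0.0647, 0.2949]
tool_rot: [-3.141, -0.003, -0.053]
force: [-0.6, -0.5, -0.7]
grip_width: 0.0654
```

```bash
python3 o.py
python3 - <<'E'
from h import *
f=grab('side'); g=grab('top')
save('turned.png',np.hstack([cv2.resize(f['color'][110:230,250:370],(400,400),interpolation=cv2.INTER_CUBIC),cv2.resize(g['color'][130:250,220:340],(400,400),interpolation=cv2.INTER_CUBIC)]))
c=f['color'];P=cloud(f);hsv=cv2.cvtColor(c,cv2.COLOR_RGB2HSV)
red=((hsv[...,0]<8)|(hsv[...,0]>172))&(hsv[...,1]>130)&(hsv[...,2]>60)&(abs(P[...,0]-.476)<.06)&(abs(P[...,1]+.068)<.06)&(P[...,2]>.19)
q=P[red]; print(len(q),q.min(0),q.max(0))
v=np.linalg.svd(q[:,:2]-q[:,:2].mean(0))[2][0]; print('bar yaw',np.degrees(np.arctan2(v[1],v[0])))
plan([(450,0,290,40),(433.4,60.5,220,97.6)],g=0)
E
```

```text
14.9333 [ 0.4759 -0.0647  0.2949] [-1.7994e+02 -1.5000e-01 -3.0300e+00] F [-0.6 -0.5 -0.7] M [-0.008  0.009  0.022] g 0.0654 q [-0.69  0.31  0.89  1.92 -0.28  1.04 -1.3 ]
140 [ 0.43500797 -0.07882553  0.21074771] [ 0.50473118 -0.06439334  0.23197273]
bar yaw -178.84415717728635
[[-4.0, -8.0, 0.4, 0.0, 0.0, -0.9, 0.0], [-2.0, -8.0, 0.4, 0.0, 0.0, -0.89, 0.0], [-2.0, -8.0, 0.4, 0.0, 0.0, -0.9, 0.0], [-2.0, -9.0, 0.4, 0.0, 0.0, -0.9, 0.0], [-0.0, -9.0, 0.4, 0.0, 0.0, -0.89, 0.0]]
[[0.0, -8.0, 0.4, 0.0, 0.0, -0.9, 0.0], [2.0, -9.0, 0.4, 0.0, 0.0, -0.89, 0.0], [2.0, -8.0, 0.4, 0.0, 0.0, -0.9, 0.0], [3.0, -6.0, 7.0, 0.0, 0.0, -0.96, 0.0], [3.0, -5.0, 7.0, 0.0, 0.0, -0.96, 0.0]]
[[3.0, -5.0, 7.0, 0.0, 0.0, -0.96, 0.0], [5.0, -5.0, 7.0, 0.0, 0.0, -0.96, 0.0], [4.0, -4.0, 7.0, 0.0, 0.0, -0.96, 0.0], [5.0, -4.0, 7.0, 0.0, 0.0, -0.96, 0.0], [6.0, -3.0, 7.0, 0.0, 0.0, -0.96, 0.0]]
[[5.0, -3.0, 7.0, 0.0, 0.0, -0.96, 0.0], [6.0, -2.0, 7.0, 0.0, 0.0, -0.96, 0.0], [6.0, -2.0, 7.0, 0.0, 0.0, -0.96, 0.0]]
end [433.1  60.1 220.   97.6]
```

View pics/turned.png

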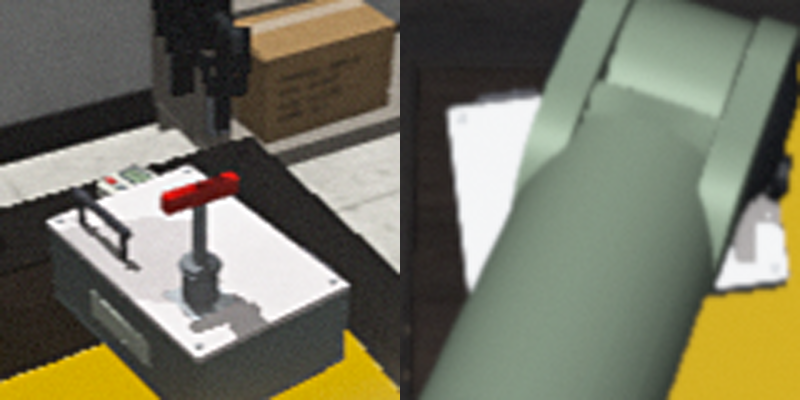

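The key sits home with its bar top at z 0.232. The bar's yaw of about 1–2° is what the 7.6° panel yaw minus 5.5° slot play gives at the stop. In the side crop the bar is at (200,190), the disc rests on the boss at (200,262), and the gripper is clear. On to the handle.

Call:
carry_out([
  [-4, -8, 0, 0, 0, -0.9, 60],
  [-2, -8, 0, 0, 0, -0.9, 60],
  [-2, -8, 0, 0, 0, -0.9, 60],
  [-2, -9, 0, 0, 0, -0.9, 60],
  [0, -9, 0, 0, 0, -0.9, 60],
])

```text
clock: 15.45
position: [0.4588, -0.0239, 0.2926]
tool_rot: [-3.142, 0.002, 0.422]
force: [0.3, 0.0, -0.2]
grip_width: 0.0656
```

Call:
carry_out([
  [0, -8, 0, 0, 0, -0.9, 60],
  [2, -9, 0, 0, 0, -0.9, 60],
  [2, -8, 0, 0, 0, -0.9, 60],
  [3, -6, 5, 0, 0, -0.96, 60],
  [3, -5, 5, 0, 0, -0.96, 60],
])

```text
clock: 15.87
position: [0.4471, 0.0123, 0.2826]
tool_rot: [-3.141, 0.001, 0.907]
force: [0.8, 0.4, 0.0]
grip_width: 0.0653
```

Call:
carry_out([
  [3, -5, 7, 0, 0, -0.96, 60],
  [5, -5, 7, 0, 0, -0.96, 60],
  [4, -4, 7, 0, 0, -0.96, 60],
  [5, -4, 7, 0, 0, -0.96, 60],
  [6, -3, 7, 0, 0, -0.96, 60],
])

```text
clock: 16.28
position: [0.4383, 0.0423, 0.2473]
tool_rot: [-3.14, 0.001, 1.409]
force: [0.5, 1.1, -0.3]
grip_width: 0.0653
```

Call:
carry_out([
  [5, -3, 7, 0, 0, -0.96, 60],
  [6, -2, 7, 0, 0, -0.96, 60],
  [6, -2, 7, 0, 0, -0.96, 60],
  [0, 0, 0, 0, 0, 0, 60],
  [0, 0, 0, 0, 0, 0, 60],
])

```text
clock: 16.7
position: [0.4327, 0.0594, 0.2268]
tool_rot: [-3.14, 0.001, 1.703]
force: [1.2, -0.1, 1.1]
grip_width: 0.0654
```

```bash
python3 o.py
python3 - <<'E'
from h import *
plan([(433.4,60.5,124,97.6)],g=60,step=25)
E
```

```text
16.7 [0.4327 0.0594 0.2268] [-1.7991e+02  3.0000e-02  9.7570e+01] F [ 1.2 -0.1  1.1] M [-0.034 -0.028 -0.028] g 0.0654 q [-0.66  0.25  0.47  2.09 -0.15  0.83  0.03]
[[0.0, 0.0, 20.6, 0.0, 0.0, -0.0, 60.0], [0.0, 0.0, 20.5, 0.0, 0.0, -0.0, 60.0], [1.0, 1.0, 20.6, 0.0, 0.0, -0.0, 60.0], [-0.0, -0.0, 20.6, 0.0, 0.0, -0.0, 60.0], [0.0, -0.0, 20.5, 0.0, 0.0, -0.0, 60.0]]
end [433.6  60.5 124.   97.6]
```

Call:
carry_out([
  [0, 0, 22, 0, 0, 0, 60],
  [0, 0, 22, 0, 0, 0, 60],
  [1, 1, 22, 0, 0, 0, 60],
  [0, 0, 22, 0, 0, 0, 60],
  [0, 0, 17, 0, 0, 0, 60],
], force=60)

```text
clock: 17.12
position: [0.4338, 0.0603, 0.1211]
tool_rot: [-3.141, 0.001, 1.702]
force: [0.6, 0.9, -0.3]
grip_width: 0.0653
```

Call:
carry_out([
  [0, 0, 0, 0, 0, 0, 60],
  [0, 0, 0, 0, 0, 0, 255],
  [0, 0, 0, 0, 0, 0, 255],
  [0, 0, 0, 0, 0, 0, 255],
  [0, 0, 0, 0, 0, 0, 255],
])

```text
clock: 17.53
position: [0.4345, 0.0611, 0.1233]
tool_rot: [3.14, -0.0, 1.706]
force: [0.0, -0.6, -0.9]
grip_width: 0.0171
```

Call:
carry_out([
  [0, 0, 0, 0, 0, 0, 255],
  [0, 0, 0, 0, 0, 0, 255],
  [0, 0, 0, 0, 0, 0, 255],
  [0, 0, 0, 0, 0, 0, 255],
])

```text
clock: 17.87
position: [0.4318, 0.0607, 0.1227]
tool_rot: [-3.138, -0.001, 1.706]
force: [-15.5, -0.7, 17.5]
grip_width: 0.0089
```

```bash
python3 o.py
python3 - <<'E'
import numpy as np
# arc rows: tool y=+case x, z=down; radius/phase
R=np.hypot(153,45); a0=np.arctan2(45,153)
t=np.radians(np.arange(0,73,3)); x=-R*np.cos(a0+t); z=R*np.sin(a0+t)
for i in range(len(t)-1): print(round(np.degrees(t[i+1])),(round(x[i+1]-x[i],1),round(z[i]-z[i+1],1)),end=' ')
E
```

```text
17.8667 [0.4318 0.0607 0.1227] [-1.7978e+02 -4.0000e-02  9.7740e+01] F [-15.5  -0.7  17.5] M [-0.348  3.317  0.037] g 0.0089 q [-0.57  0.44  0.37  2.19 -0.29  0.57  0.16]
3 (np.float64(2.6), np.float64(-7.9)) 6 (np.float64(3.0), np.float64(-7.8)) 9 (np.float64(3.4), np.float64(-7.6)) 12 (np.float64(3.8), np.float64(-7.4)) 15 (np.float64(4.2), np.float64(-7.2)) 18 (np.float64(4.5), np.float64(-7.0)) 21 (np.float64(4.9), np.float64(-6.8)) 24 (np.float64(5.2), np.float64(-6.5)) 27 (np.float64(5.6), np.float64(-6.2)) 30 (np.float64(5.9), np.float64(-5.9)) 33 (np.float64(6.2), np.float64(-5.6)) 36 (np.float64(6.5), np.float64(-5.3)) 39 (np.float64(6.7), np.float64(-4.9)) 42 (np.float64(7.0), np.float64(-4.6)) 45 (np.float64(7.2), np.float64(-4.2)) 48 (np.float64(7.4), np.float64(-3.8)) 51 (np.float64(7.6), np.float64(-3.4)) 54 (np.float64(7.8), np.float64(-3.0)) 57 (np.float64(7.9), np.float64(-2.6)) 60 (np.float64(8.1), np.float64(-2.2)) 63 (np.float64(8.2), np.float64(-1.8)) 66 (np.float64(8.2), np.float64(-1.3)) 69 (np.float64(8.3), np.float64(-0.9)) 72 (np.float64(8.3), np.float64(-0.5))
```

Bar gripped; it reads about 2.5 mm closer to the robot than I commanded, so I'll relieve that and start the arc.

Call:
carry_out([
  [0, -2, -1, 0, 0, 0, 255],
  [0, 2.6, -7.9, 0, 0, 0, 255],
  [0, 3, -7.8, 0, 0, 0, 255],
  [0, 0, 0, 0, 0, 0, 255],
])

```text
clock: 18.2
position: [0.4378, 0.0615, 0.1403]
tool_rot: [3.141, -0.0, 1.706]
force: [-5.7, -1.4, 4.2]
grip_width: 0.0085
```

```bash
python3 o.py
```

```text
18.2 [0.4378 0.0615 0.1403] [ 1.7999e+02 -2.0000e-02  9.7750e+01] F [-5.7 -1.4  4.2] M [-0.3    1.234  0.007] g 0.0085 q [-0.58  0.41  0.4   2.16 -0.27  0.61  0.14]
```

Call:
carry_out([
  [0, 3.4, -7.6, 0, 0, 0, 255],
  [0, 3.8, -7.4, 0, 0, 0, 255],
  [0, 4.2, -7.2, 0, 0, 0, 255],
  [0, 4.5, -7, 0, 0, 0, 255],
  [0, 0, 0, 0, 0, 0, 255],
])

```text
clock: 18.62
position: [0.4531, 0.0636, 0.1695]
tool_rot: [-3.14, -0.0, 1.706]
force: [-12.3, -0.7, 9.9]
grip_width: 0.0086
```

```bash
python3 o.py
python3 - <<'E'
from h import *
f=grab('side'); save('open1.png',f['color'][80:230,230:380],3)
E
```

```text
18.6167 [0.4531 0.0636 0.1695] [-1.7992e+02 -3.0000e-02  9.7750e+01] F [-12.3  -0.7   9.9] M [-0.267  2.691 -0.052] g 0.0086 q [-0.6   0.38  0.42  2.1  -0.24  0.71  0.11]
```

View pics/open1.png

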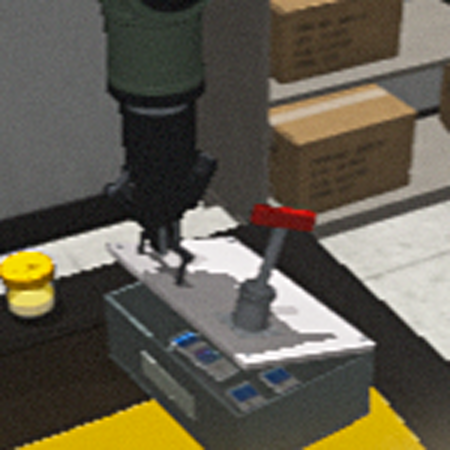

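The panel is rising, with its front edge lifted and the case interior visible near (240,380). The key is still home, its disc on the boss at (255,290). I'll continue the arc.

Call:
carry_out([
  [0, 4.9, -6.8, 0, 0, 0, 255],
  [0, 5.2, -6.5, 0, 0, 0, 255],
  [0, 5.6, -6.2, 0, 0, 0, 255],
  [0, 5.9, -5.9, 0, 0, 0, 255],
  [0, 6.2, -5.6, 0, 0, 0, 255],
])

```text
clock: 19.08
position: [0.4784, 0.0669, 0.1996]
tool_rot: [-3.135, -0.0, 1.706]
force: [-21.4, -1.4, 5.9]
grip_width: 0.0084
```

```bash
python3 o.py
```

```text
19.0833 [0.4784 0.0669 0.1996] [-1.7965e+02 -3.0000e-02  9.7750e+01] F [-21.4  -1.4   5.9] M [-0.289  4.75   0.031] g 0.0084 q [-0.61  0.37  0.44  2.01 -0.22  0.81  0.1 ]
```

Call:
carry_out([
  [0, 6.5, -5.3, 0, 0, 0, 255],
  [0, 6.7, -4.9, 0, 0, 0, 255],
  [0, 7, -4.6, 0, 0, 0, 255],
  [0, 7.2, -4.2, 0, 0, 0, 255],
  [0, 0, 0, 0, 0, 0, 255],
])

```text
clock: 19.5
position: [0.5076, 0.0709, 0.2202]
tool_rot: [-3.14, -0.001, 1.706]
force: [-21.0, -1.1, 34.7]
grip_width: 0.0087
```

```bash
python3 o.py
```

```text
19.5 [0.5076 0.0709 0.2202] [-1.7989e+02 -5.0000e-02  9.7740e+01] F [-21.   -1.1  34.7] M [-2.730e-01  4.463e+00  2.000e-03] g 0.0087 q [-0.6   0.39  0.45  1.92 -0.22  0.88  0.1 ]
```

The force is radially outward (−21, +35 N), so I'll correct outward by 2 mm and carry on more gently.

Call:
carry_out([
  [0, -1, -2, 0, 0, 0, 255],
  [0, 7.4, -4, 0, 0, 0, 255],
  [0, 7.6, -3.6, 0, 0, 0, 255],
  [0, 0, 0, 0, 0, 0, 255],
])

```text
clock: 19.83
position: [0.5229, 0.0729, 0.2288]
tool_rot: [3.141, 0.0, 1.706]
force: [-1.1, 0.9, 4.5]
grip_width: 0.0086
```

```bash
python3 o.py
```

```text
19.8333 [0.5229 0.0729 0.2288] [1.7997e+02 1.0000e-02 9.7760e+01] F [-1.1  0.9  4.5] M [0.097 0.579 0.026] g 0.0086 q [-0.59  0.4   0.45  1.88 -0.22  0.91  0.1 ]
```

Call:
carry_out([
  [0, 7.8, -3.2, 0, 0, 0, 255],
  [0, 7.9, -2.8, 0, 0, 0, 255],
  [0, 8, -2.4, 0, 0, 0, 255],
  [0, 0, 0, 0, 0, 0, 255],
])

```text
clock: 20.17
position: [0.5464, 0.0761, 0.2373]
tool_rot: [3.141, -0.0, 1.706]
force: [-2.0, 0.0, 7.6]
grip_width: 0.0086
```

```bash
python3 o.py
```

```text
20.1667 [0.5464 0.0761 0.2373] [179.94  -0.    97.75] F [-2.   0.   7.6] M [ 0.101  0.626 -0.04 ] g 0.0086 q [-0.57  0.43  0.45  1.81 -0.22  0.95  0.1 ]
```

Call:
carry_out([
  [0, 8, -2, 0, 0, 0, 255],
  [0, 8, -1.6, 0, 0, 0, 255],
  [0, 0, 0, 0, 0, 0, 255],
])

```text
clock: 20.42
position: [0.5622, 0.0783, 0.2407]
tool_rot: [3.141, 0.0, 1.706]
force: [-1.2, 0.5, 4.9]
grip_width: 0.0087
```

```bash
python3 o.py
```

```text
20.4167 [0.5622 0.0783 0.2407] [1.7995e+02 1.0000e-02 9.7760e+01] F [-1.2  0.5  4.9] M [-0.005  0.59  -0.019] g 0.0087 q [-0.56  0.45  0.45  1.76 -0.23  0.98  0.11]
```

Call:
carry_out([
  [0, 4, -0.5, 0, 0, 0, 255],
  [0, 4, -0.4, 0, 0, 0, 255],
  [0, 0, 0, 0, 0, 0, 255],
])

```text
clock: 20.67
position: [0.5698, 0.0793, 0.2419]
tool_rot: [3.14, -0.0, 1.706]
force: [-3.8, 0.3, 9.1]
grip_width: 0.0087
```

Call:
carry_out([
  [0, 1.5, 0, 0, 0, 0, 255],
  [0, 0, 0, 0, 0, 0, 255],
])

```text
clock: 20.83
position: [0.57, 0.0793, 0.2418]
tool_rot: [-3.141, -0.001, 1.706]
force: [-14.3, -1.0, 15.9]
grip_width: 0.0086
```

```bash
python3 o.py
```

```text
20.8333 [0.57   0.0793 0.2418] [-1.7996e+02 -3.0000e-02  9.7740e+01] F [-14.3  -1.   15.9] M [-0.255  3.213 -0.039] g 0.0086 q [-0.56  0.47  0.45  1.74 -0.23  0.99  0.11]
```

It's at the stop: 1.5 mm of extra command gave no motion, only force. One more short push, then relax, open the jaws slightly and withdraw straight up.

Call:
carry_out([
  [0, 0.8, -0.8, 0, 0, 0, 255],
  [0, 0, 0, 0, 0, 0, 255],
  [0, -1.5, 0, 0, 0, 0, 255],
  [0, 0, 0, 0, 0, 0, 255],
])

```text
clock: 21.17
position: [0.5699, 0.0793, 0.242]
tool_rot: [3.141, -0.0, 1.706]
force: [-3.7, -2.1, 1.0]
grip_width: 0.0089
```

```bash
python3 o.py
```

```text
21.1667 [0.5699 0.0793 0.242 ] [179.96  -0.    97.75] F [-3.7 -2.1  1. ] M [-0.252  1.08  -0.024] g 0.0089 q [-0.56  0.46  0.45  1.74 -0.23  0.99  0.11]
```

Call:
carry_out([
  [0, 0, 0, 0, 0, 0, 210],
  [0, 0, 0, 0, 0, 0, 195],
  [0, 0, 0, 0, 0, 0, 195],
  [0, 0, 0, 0, 0, 0, 195],
  [0, 0, 0, 0, 0, 0, 195],
])

```text
clock: 21.58
position: [0.5701, 0.0794, 0.2416]
tool_rot: [3.141, 0.0, 1.706]
force: [-0.4, -0.3, 0.3]
grip_width: 0.0199
```

```bash
python3 o.py
```

```text
21.5833 [0.5701 0.0794 0.2416] [179.98   0.    97.76] F [-0.4 -0.3  0.3] M [-0.037 -0.018 -0.019] g 0.0199 q [-0.56  0.47  0.45  1.74 -0.23  0.99  0.11]
```

Clean release with no force. I'll rise straight up.

Call:
carry_out([
  [0, 0, -4, 0, 0, 0, 195],
  [0, 0, -8, 0, 0, 0, 195],
  [0, 0, -12, 0, 0, 0, 195],
  [0, 0, -15, 0, 0, 0, 195],
  [0, 0, 0, 0, 0, 0, 195],
])

```text
clock: 22.0
position: [0.571, 0.0793, 0.2837]
tool_rot: [3.138, -0.0, 1.706]
force: [0.2, -0.1, 0.3]
grip_width: 0.0202
```

Call:
carry_out([
  [0, 0, -25, 0, 0, 0, 195],
  [0, 0, -30, 0, 0, 0, 195],
  [0, 0, -30, 0, 0, 0, 195],
  [0, 0, -30, 0, 0, 0, 195],
  [0, 0, 0, 0, 0, 0, 195],
])

```text
clock: 22.42
position: [0.5713, 0.0792, 0.4012]
tool_rot: [3.134, -0.001, 1.706]
force: [1.2, 0.7, -0.0]
grip_width: 0.0199
```

```bash
python3 o.py
python3 - <<'E'
from h import *
f=grab('side'); g=grab('top')
save('final.png',np.hstack([cv2.resize(f['color'][60:240,220:400],(400,400),interpolation=cv2.INTER_CUBIC),cv2.resize(g['color'][70:250,180:360],(400,400),interpolation=cv2.INTER_CUBIC)]))
P=cloud(f)
c=np.array([.5084,.0046]);a=np.radians(7.6)
d=P[...,:2]-c; cx=d[...,0]*np.cos(a)+d[...,1]*np.sin(a); cy=-d[...,0]*np.sin(a)+d[...,1]*np.cos(a); z=P[...,2]
k=(abs(cy)<.12)&(z>.12)&(z<.27)&(cx>-.03)&(cx<.13)&(f['color'].min(-1)>90)
k2=k&(cy<-.02); q=np.stack([cx[k],z[k]],1); 
v=np.linalg.svd(q-np.median(q,0),full_matrices=False)[2][0]; print('panel pts',k.sum(),'angle',np.degrees(np.arctan2(v[1],-v[0])),q.min(0),q.max(0))
hsv=cv2.cvtColor(f['color'],cv2.COLOR_RGB2HSV)
red=((hsv[...,0]<8)|(hsv[...,0]>172))&(hsv[...,1]>130)&(hsv[...,2]>60)&(cx>.05)&(cx<.3)&(z>.15)&(cy>-.2)&(cy<.1)
print('key bar',red.sum(),cx[red].mean(),cy[red].mean(),z[red].mean())
E
```

```text
22.4167 [0.5713 0.0792 0.4012] [ 1.7959e+02 -6.0000e-02  9.7740e+01] F [ 1.2  0.7 -0. ] M [-0.019 -0.054  0.02 ] g 0.0199 q [-0.6   0.34  0.5   1.51 -0.16  1.33  0.05]
panel pts 239 angle -157.49477632394553 [0.01016687 0.12220241] [0.12919171 0.2640975 ]
key bar 115 0.15551104839551846 -0.07065115245968012 0.25311059283014314
```

View pics/final.png

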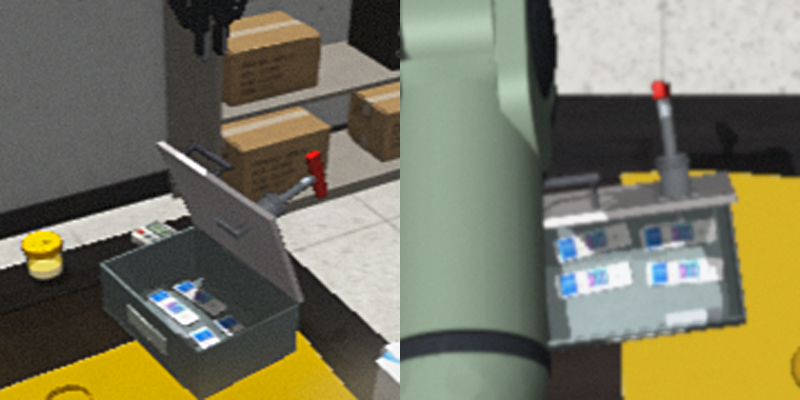

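The panel stands open with the key still in the boss: key bar at side crop (317,175), and in the top crop the shank runs from (675,165) to (660,90). The key bar in the case frame reads (155,-71,253) mm. Home and fully open predicts (160,-65,261) before the side camera's known bias of a few mm. I'll do one drift check over half a second, compare the bystanders, then hand in.

Call:
carry_out([
  [0, 0, 0, 0, 0, 0, 195],
  [0, 0, 0, 0, 0, 0, 195],
  [0, 0, 0, 0, 0, 0, 195],
  [0, 0, 0, 0, 0, 0, 195],
  [0, 0, 0, 0, 0, 0, 195],
])

```text
clock: 22.93
position: [0.5698, 0.0794, 0.3951]
tool_rot: [-3.141, 0.0, 1.706]
force: [0.1, 0.1, -0.0]
grip_width: 0.02
```

Run:
```python
from h import *
old=load('side'); f=grab('side')
def ctr(f,lo,hi,w):
    hsv=cv2.cvtColor(f['color'],cv2.COLOR_RGB2HSV); m=cv2.inRange(hsv,lo,hi); u0,v0,u1,v1=w; m=m[v0:v1,u0:u1]; v,u=np.nonzero(m); return len(u),u.mean().round(2)+u0,v.mean().round(2)+v0
w=(350,120,375,155); print('key bar',ctr(old,(172,120,60),(180,255,255),w) if 0 else '', )
for g in(old,f):
    P=cloud(g); hsv=cv2.cvtColor(g['color'],cv2.COLOR_RGB2HSV)
    r=((hsv[...,0]<8)|(hsv[...,0]>172))&(hsv[...,1]>130)&(P[...,2]>.2)&(P[...,0]>.55)&(P[...,0]<.8)
    print('key bar',r.sum(),P[r].mean(0).round(4))
d=np.abs(f['color'].astype(int)-old['color']).max(-1)[120:240,220:400]; print('changed px',(d>60).sum())
s=cv2.imread('pics/side0.png')[...,::-1]; s=cv2.resize(s,(640,400),interpolation=cv2.INTER_AREA)
for n,(u,v) in dict(cup1=(239,174),cup2=(306,260),stamp=(395,292),timer=(288,164)).items():
    a=s[v-12:v+12,u-12:u+12].astype(np.float32).copy(); b=f['color'][v-18:v+18,u-18:u+18].astype(np.float32).copy()
    R=cv2.matchTemplate(b,a,cv2.TM_CCOEFF_NORMED); _,m,_,l=cv2.minMaxLoc(R); print(n,'shift',l[0]-6,l[1]-6,round(m,2))
print(bot.job_done())
```

```text
key bar 
key bar 116 [ 0.6718 -0.0448  0.2533]
key bar 112 [ 0.6722 -0.0448  0.2526]
changed px 3
cup1 shift 0 0 1.0
cup2 shift 0 0 0.92
stamp shift 0 0 1.0
timer shift 0 0 0.16
the job is handed in; nothing more can be done
None
```

The key is fully home in the lock and turned to the stop, and the panel is fully open and holding. I handed the job in at about 23 s of the 64 s allowed.

**What I did:**
- I took the smaller red key from the square stand and lowered it into the boss. It rested on the core's face until I swept clockwise to about 29°, where it dropped the full 11 mm.
- I turned it clockwise until the torque rose steadily from 0.2 to about 0.8 N m, well above the 0.12 N m friction. I then released it.
- I swung the panel up by its handle until 1.5 mm of extra command gave force but no motion. I then opened the jaws and withdrew straight up.

**Last checks:**
- **Key:** its bar reads within 10 mm of where "home and fully open" predicts. The side camera is itself off by several millimetres.
- **Panel:** over half a second with the robot clear, the key bar moved less than 1 mm and the picture hardly changed. My direct panel-angle fit failed because stray points got in, so "fully open" rests on the felt stop and the key bar's position.
- **Bystanders:** both cups and the stamp show no shift in the side image. The automatic check of the timer failed with a poor match (0.16), probably because the opened panel changes that part of the view. It looks in place in the last picture, and the arm never went near it.

One slip: my very first move went the wrong way along the tool's y axis, through free space, touching nothing.

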